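# Hang the two spanners left in a control chassis back on their rack

## Task

Before the cover goes on the control chassis, take out the two spanners left lying in it and hang each by its ring on its own peg of the spanner rack, pushed home to the rail and hanging down, jaw lowest: the set of four hangs in order of size, the largest on the leftmost peg as the robot sees it. Keep the two spanners that already hang there on their pegs, and leave the screwdriver and the tray of screws on the bench where they are.

Things in the scene. Friction and masses are not known exactly. Their poses are not given: they have to be found in the camera images.
- spanner22_grip (a point): 22 mm steel combination spanner, largest of the set, lying flat in the chassis: 205 mm long, closed ring at one end, open jaw 45 mm wide at the other, both 11 mm thick; shank 14.3 mm wide, 6.6 mm thick at mid-thickness. Point: middle of its length, in the shank, near its centre of mass (0.21 kg). x axis: from ring to jaw; z: through its thickness, up as it lies; both faces alike.
- spanner22_eye (a point): centre of the 22 mm spanner's ring, half-way through its 11 mm thickness: outside diameter 34 mm, round through hole 22.5 mm. It lies 85.5 mm from the grip point towards -x; same axes.
- spanner17_grip (a point): 17 mm steel combination spanner, third largest, lying flat in the chassis's other bay: 168 mm long, ring at one end, open jaw 35 mm wide at the other, both 9 mm thick; shank 11 mm wide, 5.4 mm thick at mid-thickness. Point: middle of its length, in the shank, near its centre of mass (0.12 kg). x axis: from ring to jaw; z: through its thickness, up as it lies; both faces alike.
- spanner17_eye (a point): centre of the 17 mm spanner's ring, half-way through its 9 mm thickness: outside diameter 27 mm, round through hole 17.5 mm. It lies 70.5 mm from the grip point towards -x; same axes.
- spanner19_eye (a point): centre of the ring of the 19 mm spanner (185 mm long, ring 30 mm outside, 10 mm thick, jaw 39 mm, shank 12 mm wide), loose, already hanging by its ring on the second peg, its shank resting on the lower rail. To stay there.
- spanner14_eye (a point): centre of the ring of the 14 mm spanner (145 mm long, ring 23 mm outside, 8 mm thick, jaw 29 mm, shank 9 mm wide), loose, already hanging by its ring on the fourth peg. To stay there.
- rack: fixed grey steel spanner rack, 300 mm wide, 215 deep, 235 high with its pegs, leaning back 35 deg from vertical: its front looks to its -x (towards the robot) and up. Origin on the bench, 70 mm to the -x side of the pegs' feet, half-way across; y to the left as the robot sees it, z up. Upper rail 40 mm high with four pegs; lower rail 20 mm high, its middle 110 mm down the slope from the pegs, faces in one plane (within 2 mm), open between and below.
- peg1 (a point): point on the axis of the first, leftmost (+y) peg, 6 mm from the upper rail's face, about 0.205 m above the bench; free, place of the 22 mm spanner. Pegs: round, smooth black nylon sleeves, 7 mm diameter, 45 mm long, 75 mm apart, rising at 50 deg above level towards the rack's -x (15 deg steeper than the normal of the face). A ring let go on a peg slides down to the rail, and the spanner leans on both rails.
- peg1_tip (a point): rounded free end of the first peg, on its axis, 39 mm out from point peg1.
- peg2 (a point): the like point of the second peg, which carries the 19 mm spanner.
- peg3 (a point): the like point of the third peg from the left, between the two hanging spanners; free, place of the 17 mm spanner.
- peg3_tip (a point): rounded free end of the third peg, on its axis, 39 mm out from point peg3.
- peg4 (a point): the like point of the fourth, rightmost (-y) peg, which carries the 14 mm spanner.
- chassis: fixed open sheet-metal control chassis, 280 mm (its x) by 360 (y), walls 60 mm high, a slotted strip on the +x wall up to 105 mm. Origin: centre of its underside; floor 2 mm above the bench. Components 46 mm high fill |y| below 26 mm, others up to 47 mm high |y| above 155 mm. The two bays between are free, 276 mm long, 129 wide; one spanner lies in each, roughly along x, ring to either end.
- tray_mid (a point): middle, 15 mm above the bench, of a loose grey plastic tray of screws, 70 x 110 x 30 mm, on the bench beyond. Not to be moved.
- screwdriver_grip (a point): handle of a loose screwdriver, 150 mm long, lying on the bench beyond. Not to be moved.

How it is judged:
By the outcome, as a careful person would: the job done as asked, in the order asked, and still so for the second after the job is handed in, with the robot touching nothing.
It also fails if it takes over 67 s, if anything falls off the work surface, if the arm or the gripper's body presses on something with over 40 N, if the wrist force passes 120 N, or if a joint passes its speed limit or range.

## Robot

A 7-joint arm with a two-finger parallel gripper is mounted at the origin on the work surface. World frame = base frame: x ahead of the robot, y to its left, z up, the work surface at z = 0. Lengths are in m, angles in rad, forces in N, time in s.
With the tool pointing down it reaches from about 0.4 to 0.85 m from the base axis. Payload 10.4 kg.
Tool frame: the origin (TCP) lies at the very end of the fingers, on their centre line; the grasp point (between the pads) lies 19 mm behind it (manip.tcp_to_grasp is the z of the grasp point in the tool frame, in m); z points along the fingers, x is the direction in which the jaws open and shut, and the axes are right-handed (so a half turn about z gives the same grasp; the last joint's range is limited). The gripper opens to 85 mm and grips with 20 to 120 N. Pads are 22 mm wide; open, the fingers measure 114 mm over their backs; the gripper's body (76 mm by 85 mm) begins 54 mm behind the grasp point. The pads swing forward as they close: fully open they stand 13 mm farther back than shut.
Start: joints at [-1.372, 0.332, -0.065, 1.46, 0.022, 1.35, -0.088], TCP at [0.137, 0.61, 0.231] pointing down, gripper open.
Joint ranges: [-2.6, 2.6], [-0.5, 2.12], [-1.47, 1.34], [0.16, 2.42], [-1.27, 4.41], [0.06, 2.06], [-2.6, 2.6]. Speed limits (rad/s): [2.22, 2.22, 2.79, 2.79, 3.14, 3.14, 3.14].

## Interface

Orientations are given as a unit quaternion [x, y, z, w].
In Python, from workcell import manip gives the robot as it stands.
- The arm moves only by the tool servo_tool, never from a script. Its argument "moves" is a list of rows, each an object with "travel": the shift along the tool's x, y, z in mm, a list of three; "dr": the turn, a rotation vector about the tool's x, y, z in degrees, a list of three. A call has 1 to 12 rows; each row shifts and turns the commanded pose from where the row before left it, along the tool's axes as they then stand; what a row does not reach is not made up. A row lasts 1/8 s, in which the tool goes at most 62.5 mm and 10.7 degrees, less where a joint would pass 70% of its speed; a pose out of reach is approached as far as the arm can. A call is refused whole if a number of a shift passes 62.5 or a number of a turn 10.7, either way. A call with a gripper value outside its range is refused whole. "claw" is the closure, from 0 (fully open) to 1 (shut), set as the call begins (left out, the last holds). The fingers move at their own pace and stop on an object; "squeeze" is the grip in N (left out, the last holds). Time passes only in rows, so rows that do not move let the fingers close. It gives the time, the measured TCP pose, the force and the opening at its end, in the units of the state.
- manip.get_obs(): the state, without advancing time (a new reading comes with each control period).
- manip.camera(name): name is "scene" or "top" or "wrist"; returns the picture (480x640x3 uint8, blue, green, red); there is no depth.
- manip.calibration(name): a dict with "intrinsics" (3x3 intrinsics, pixels), "distortion" ([k1, k2, p1, p2, k3] as OpenCV has them; the pictures are not rectified), "view" (4x4, takes a point from world to camera coordinates). Camera axes: x right, y down, z forward; pixel columns grow to the right and rows downward; lengths in m; the calibration is good to about 2 mm. A picture is of the moment at which its call begins: read the wrist's pose just before it. calibration takes no time and is no camera call; for the wrist camera it gives the pose at the moment of the call.
- manip.hand_in(): hands the job in, once; it reports no verdict.
The state is a dict: "clock": time; "joint_pos": joint angles; "joint_velocities": joint speeds; "tau": joint torques, N m; "position": TCP position; "ee_rot": TCP orientation; "ft_force": force on the tool from outside, world axes, zero at the start; "torque": the same for the moment, N m; "grip_width": opening from 0.0 (shut) to 1.0 (fully open).
Only numpy, scipy, OpenCV 4.12 (cv2) and the standard library are available. Lean on these libraries where they do the work, as an engineer would, in place of code of your own. Each camera call takes 0.05 s, during which the arm holds its last target. There are 200 camera calls.

## Working session

There is one attempt and no reset: what is moved stays moved. The work goes in short steps, Python scripts to look and compute and a tool call to move; the robot and the scene stay as the last step left them, time stands still between calls to the robot, and variables do not carry over. Pictures are saved under pics/ and viewed, on a budget of 10 in all, crops included, one or two more only if the job needs it, and the job is handed in when it is done.

Besides the shell and the picture viewer there is one more tool, called after ">>>" by a JSON object that holds its "name" and its "arguments". servo_tool: Moves the arm, as the interface text tells. Its arguments: {"type":"object","properties":{"moves":{"type":"array","items":{"type":"object","properties":{"travel":{"type":"array","items":{"type":"number"}},"dr":{"type":"array","items":{"type":"number"}}}}},"claw":{"type":"number"},"squeeze":{"type":"number"}},"required":["moves"]}

```bash
mkdir -p pics; ls
python3 - <<'E'
from workcell import manip
import cv2,numpy as np
print(manip.get_obs()); print(manip.tcp_to_grasp)
for n in ["scene","top"]:
    c=manip.calibration(n); print(n,c)
    cv2.imwrite(f"pics/{n}0.png",manip.camera(n))
E
```

```text
pics
{'clock': 0.0, 'joint_pos': array([-1.371614  ,  0.33284164, -0.06471931,  1.46094484,  0.0215936 ,
        1.34988895, -0.08847799]), 'joint_velocities': array([ 0.00194597,  0.00012482, -0.00098114, -0.00024451,  0.00069263,
       -0.00011433, -0.00068602]), 'tau': array([ 3.89189936e-04, -6.25454092e+01,  4.94465546e-02, -3.91611564e+01,
        1.62970321e-02,  9.93910013e-03, -2.00865986e-05]), 'position': array([0.13738998, 0.6093293 , 0.23053317]), 'ee_rot': array([ 7.80996033e-01,  6.24535600e-01, -5.25064099e-04,  4.53393290e-04]), 'ft_force': array([-0.38174826,  1.58193251, -0.27233253]), 'torque': array([ 0.01360756, -0.04228216, -0.0049875 ]), 'grip_width': 0.9997627258478521}
-0.0187
scene {'intrinsics': array([[602.62823994,   0.        , 319.17958975],
       [  0.        , 602.62823994, 236.04041066],
       [  0.        ,   0.        ,   1.        ]]), 'distortion': array([-0.12103519,  0.        ,  0.        ,  0.        ,  0.        ]), 'view': array([[ 2.19520351e-01,  9.75606765e-01, -1.50159983e-03,
        -1.50808642e-01],
       [ 7.76375235e-01, -1.75623111e-01, -6.05308200e-01,
        -3.64179751e-01],
       [-5.90806491e-01,  1.31711664e-01, -7.95989779e-01,
         1.81323666e+00],
       [ 0.00000000e+00,  0.00000000e+00,  0.00000000e+00,
         1.00000000e+00]])}
top {'intrinsics': array([[465.1942497 ,   0.        , 321.1880476 ],
       [  0.        , 465.1942497 , 238.94005067],
       [  0.        ,   0.        ,   1.        ]]), 'distortion': array([-0.00923278,  0.        ,  0.        ,  0.        ,  0.        ]), 'view': array([[-0.01751619, -0.99959456, -0.02244789,  0.014969  ],
       [-0.98310934,  0.02130942, -0.18177441,  0.583121  ],
       [ 0.18217906,  0.01888474, -0.983084  ,  0.90612404],
       [ 0.        ,  0.        ,  0.        ,  1.        ]])}
```

View pics/scene0.png

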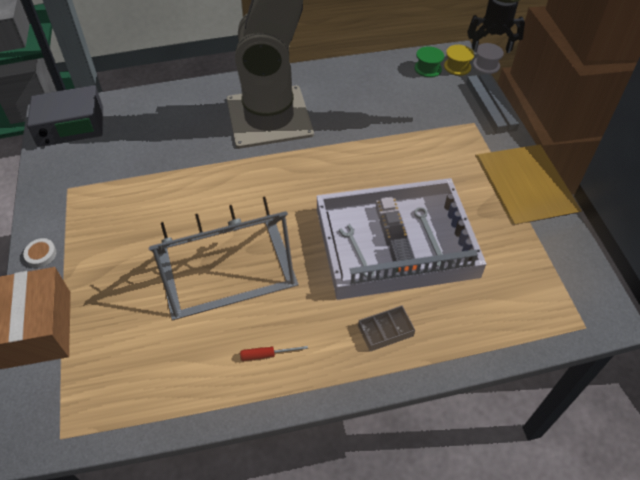

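View pics/top0.png

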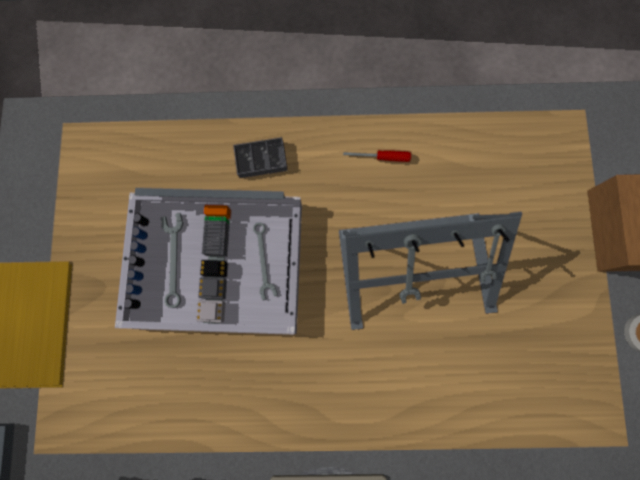

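The top view shows the chassis at left. The 22 spanner has its ring at about (173,299) and jaw at (176,222). The 17 has its ring at about (261,228) and jaw at (268,291). The rack is at right, with pegs near (370,250), (414,243), (460,238) and (503,235). Next I'll get rough world positions and the wrist camera mount.

```bash
cat > h.py <<'E'
from workcell import manip
import cv2,numpy as np
from scipy.spatial.transform import Rotation as R
def ray(c,px):
    K=np.array(c["intrinsics"]);d=np.array(c["distortion"]);V=np.array(c["view"])
    u=cv2.undistortPoints(np.array(px,float).reshape(-1,1,2),K,d).reshape(-1,2)
    dirs=np.c_[u,np.ones(len(u))]@V[:3,:3]
    return -V[:3,:3].T@V[:3,3],dirs
def atz(c,px,z):
    o,d=ray(c,px); return o+d*((np.array(z)-o[2])/d[:,2])[:,None]
def proj(c,P):
    V=np.array(c["view"]);r,_=cv2.Rodrigues(V[:3,:3])
    return cv2.projectPoints(np.array(P,float).reshape(-1,1,3),r,V[:3,3],np.array(c["intrinsics"]),np.array(c["distortion"]))[0].reshape(-1,2)
def tool():
    o=manip.get_obs(); return np.array(o["position"]),R.from_quat(o["ee_rot"])
E
python3 - <<'E'
from h import *
np.set_printoptions(precision=3,suppress=True)
c=manip.calibration("top")
print("sp",atz(c,[[173,299],[176,222],[261,228],[268,291]],.0075))
print("pegfoot",atz(c,[[373,257],[414,243],[460,238],[503,235]],.2))
print("chassis",atz(c,[[133,195],[299,199],[297,332],[118,327]],.06))
print("bottomfeet",atz(c,[[357,325],[492,311]],.01))
w=manip.calibration("wrist");V=w["view"];p,r=tool()
C=np.linalg.inv(V);print("cam in tool",r.inv().apply(C[:3,3]-p),r.inv().as_matrix()@C[:3,:3],w["intrinsics"],w["distortion"])
im=manip.camera("top")
a=cv2.resize(im[185:340,325:535],None,fx=3.8,fy=3.8,interpolation=cv2.INTER_CUBIC)
cv2.imwrite("pics/rack.png",a);print(a.shape)
E
```

```text
sp [[0.469 0.322 0.007]
 [0.637 0.323 0.008]
 [0.619 0.135 0.008]
 [0.482 0.119 0.007]]
pegfoot [[ 0.523 -0.088  0.2  ]
 [ 0.546 -0.16   0.2  ]
 [ 0.553 -0.24   0.2  ]
 [ 0.556 -0.314  0.2  ]]
chassis [[0.685 0.399 0.06 ]
 [0.668 0.048 0.06 ]
 [0.396 0.055 0.06 ]
 [0.412 0.414 0.06 ]]
bottomfeet [[ 0.407 -0.067  0.01 ]
 [ 0.431 -0.349  0.01 ]]
cam in tool [ 0.    -0.083 -0.142] [[ 1.     0.001 -0.001]
 [-0.001  0.946  0.323]
 [ 0.001 -0.323  0.946]] [[391.154   0.    319.061]
 [  0.    391.154 236.756]
 [  0.      0.      1.   ]] [-0.002  0.     0.     0.     0.   ]
(589, 798, 3)
```

View pics/rack.png

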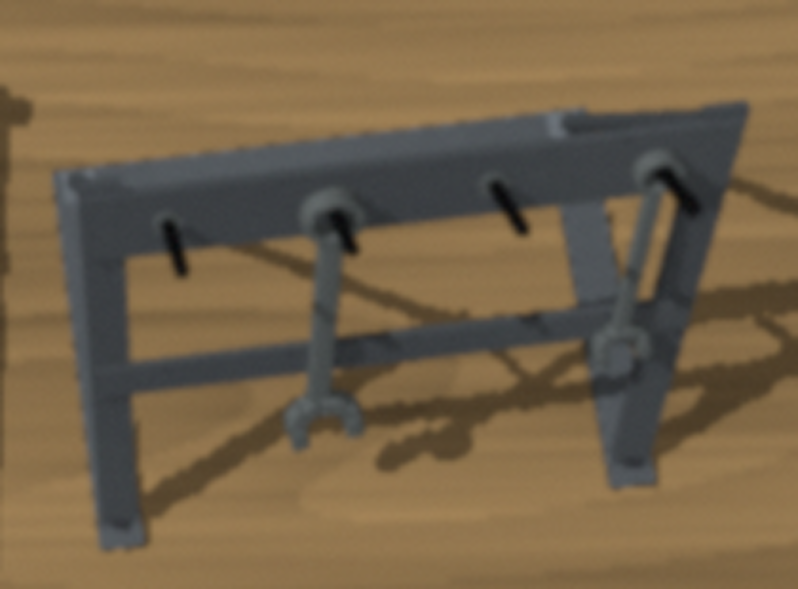

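Rack crop: peg1's foot is at full-image (368.4,243.4) and its tip at (372.9,256.8). Peg3's foot is at (454.2,233.2) and its tip at (462.6,245.5). The 19 and 14 hang on pegs 2 and 4. I'll move above the chassis and look with the wrist camera.

>>> {"name": "servo_tool", "arguments": {"moves": [{"travel":[-27,51,0]},{"travel":[-27,51,0]},{"travel":[-27,51,0]},{"travel":[-27,51,0]},{"travel":[-27,51,0]},{"travel":[-27,51,0]},{"travel":[-27,51,0]},{"travel":[-27,51,0]},{"travel":[-27,51,0],"dr":[0,0,-6.5]},{"travel":[0,0,0],"dr":[0,0,-6.5]},{"travel":[0,0,0]},{"travel":[0,0,0]}]}}

```text
$.moves[0]: bad value
```

Run:
```python
from h import *
o=manip.get_obs();print(o["joint_pos"])
import pickle
c=manip.calibration("wrist");im=manip.camera("wrist");pickle.dump(c,open("w1.pkl","wb"))
cv2.imwrite("pics/w1.png",im)
```

```text
[-1.37157059  0.33273652 -0.06470743  1.46075874  0.02160264  1.34992886
 -0.08849369]
```

View pics/w1.png

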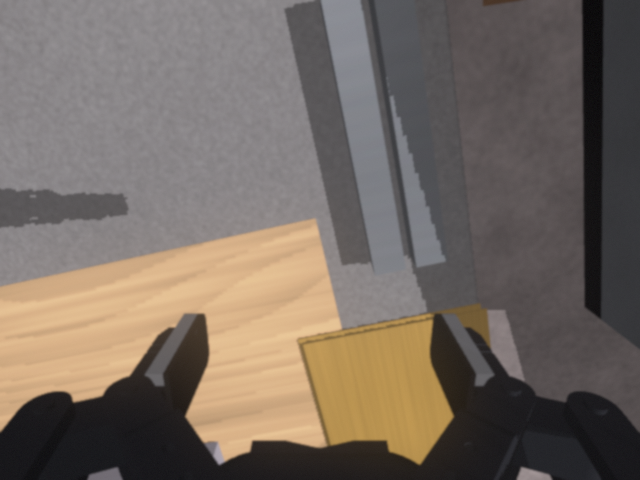

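The move was refused because each row needs `dr`, so the picture shows only the start pose (bench, fingers at the bottom). Retrying.

>>> {"name": "servo_tool", "arguments": {"moves": [{"travel":[-27,54,0],"dr":[0,0,0]},{"travel":[-27,54,0],"dr":[0,0,0]},{"travel":[-27,54,0],"dr":[0,0,0]},{"travel":[-27,54,0],"dr":[0,0,0]},{"travel":[-27,54,0],"dr":[0,0,0]},{"travel":[-27,54,0],"dr":[0,0,0]},{"travel":[-27,54,0],"dr":[0,0,0]},{"travel":[-27,54,0],"dr":[0,0,0]},{"travel":[-27,54,0],"dr":[0,0,-6.5]},{"travel":[0,0,0],"dr":[0,0,-6.5]},{"travel":[0,0,0],"dr":[0,0,0]},{"travel":[0,0,0],"dr":[0,0,0]}]}}

```text
clock: 1.7
position: [0.5575, 0.2667, 0.2312]
ee_rot: [0.706, 0.709, -0.0, -0.0]
ft_force: [-0.8, -0.1, 0.6]
grip_width: 1.001
```

Run:
```python
from h import *
o=manip.get_obs();print(o["joint_pos"])
import pickle
c=manip.calibration("wrist");im=manip.camera("wrist");pickle.dump(c,open("w2.pkl","wb"))
cv2.imwrite("pics/w2.png",im)
```

```text
[-0.70561831  0.3157262   0.23490401  1.49437159 -0.07483697  1.34043649
  1.11016814]
```

View pics/w2.png

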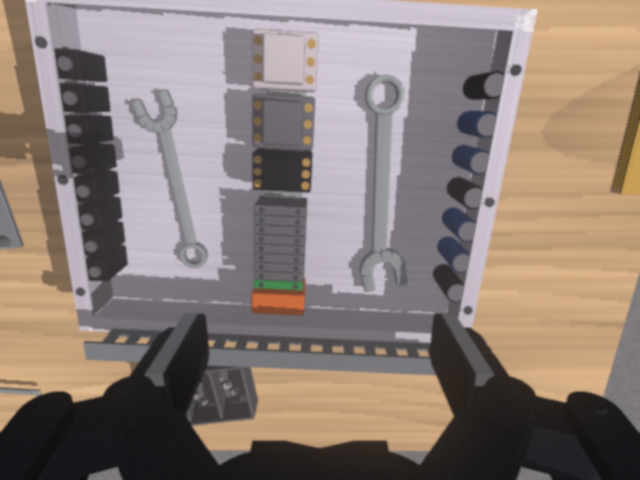

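The wrist view shows both spanners clearly. The 22's eye is at (384,95), with its shank running to (380,245). The 17's eye is at (193,254), with its shank running to (166,142). Computing the grip poses and the rack fit.

Run:
```python
from h import *
import pickle
from scipy.optimize import least_squares
np.set_printoptions(precision=4,suppress=True)
c=pickle.load(open("w2.pkl","rb"))
for n,e,s,L,z in (("22",[384,95],[380,245],.0855,.0115),("17",[193,254],[166.5,142],.0705,.0095)):
    P=atz(c,[e,s],[z,.0095]);d=(P[1]-P[0])[:2];d/=np.linalg.norm(d)
    print(n,P[0],"grip",P[0][:2]+L*d,"ang",np.degrees(np.arctan2(d[1],d[0])))
# rack fit
t=manip.calibration("top")
s=1/3.8;off=np.array([325,185])
px=np.array([[165,222],[182,273],[491,183],[523,230]])*s+off
def pts(q,foot=.2004):
    x,y,a,dz=q;ca,sa=np.cos(a),np.sin(a);out=[]
    for yi in(.1125,-.0375):
        for l in(0,.045):
            X=.07-l*np.cos(np.radians(50));Z=foot+l*np.sin(np.radians(50))+dz
            out.append([x+ca*X-sa*yi,y+sa*X+ca*yi,Z])
    return np.array(out)
f=lambda q:np.r_[(proj(t,pts(q))-px).ravel(),q[3]/.003]
r=least_squares(f,[.47,-.2,.1,0]);print(r.x,np.degrees(r.x[2]),f(r.x));print(pts(r.x))
sc=manip.calibration("scene");print("scene proj",proj(sc,pts(r.x)))
im=cv2.imread("pics/scene0.png")
cv2.imwrite("pics/srack.png",cv2.resize(im[185:330,145:305],None,fx=4,fy=4,interpolation=cv2.INTER_CUBIC))
```

```text
22 [0.4669 0.3228 0.0115] grip [0.5523 0.3255] ang 1.8351323247521696
17 [0.617  0.1412 0.0095] grip [0.547  0.1326] ang -173.05554926985195
[ 0.4884 -0.2005  0.1033 -0.0002] 5.918410699589456 [ 0.1584 -0.0196 -0.257   0.0822  0.0567 -0.3455  0.0519  0.2598 -0.0541]
[[ 0.5465 -0.0814  0.2002]
 [ 0.5177 -0.0844  0.2347]
 [ 0.5619 -0.2306  0.2002]
 [ 0.5332 -0.2336  0.2347]]
scene proj [[268.7734 214.69  ]
 [264.1228 194.9148]
 [201.8081 232.0409]
 [196.5462 212.0316]]
```

View pics/srack.png

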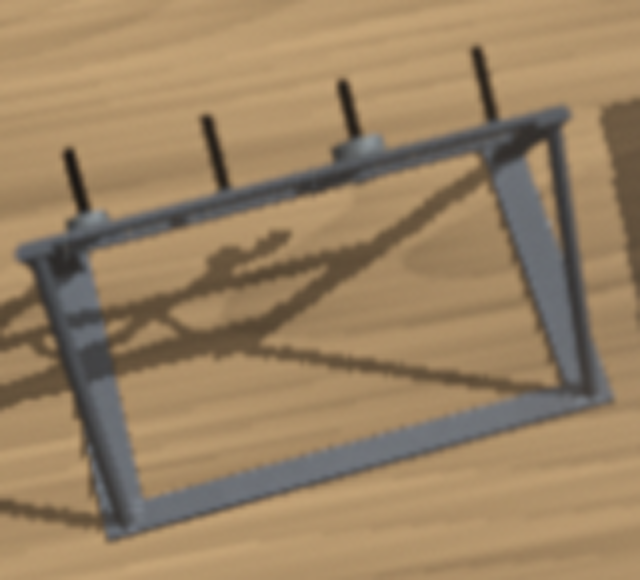

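Scene crop: peg1's tip is at full-image (264.2,196.8) and peg3's tip at (196.8,214.2). That is about 2 px from the top-only fit, so I'll refine it close up. Grasping the 22 now, with the claw half shut to clear the bay walls.

>>> {"name": "servo_tool", "arguments": {"moves": [{"travel":[29,-3,0],"dr":[0,0,-1.6]},{"travel":[30,-3,0],"dr":[0,0,0]},{"travel":[0,0,50],"dr":[0,0,0]},{"travel":[0,0,50],"dr":[0,0,0]},{"travel":[0,0,50],"dr":[0,0,0]},{"travel":[0,0,40],"dr":[0,0,0]},{"travel":[0,0,20],"dr":[0,0,0]},{"travel":[0,0,12],"dr":[0,0,0]},{"travel":[0,0,0],"dr":[0,0,0]},{"travel":[0,0,0],"dr":[0,0,0]}], "claw": 0.55, "squeeze": 80}}

```text
clock: 3.0
position: [0.5518, 0.3253, 0.0108]
ee_rot: [0.695, 0.719, 0.001, 0.0]
ft_force: [-0.1, 0.2, 0.4]
grip_width: 0.449
```

>>> {"name": "servo_tool", "arguments": {"moves": [{"travel":[0,0,5],"dr":[0,0,0]},{"travel":[0,0,0],"dr":[0,0,0]},{"travel":[0,0,0],"dr":[0,0,0]}]}}

```text
clock: 3.38
position: [0.551, 0.3246, 0.0044]
ee_rot: [0.695, 0.719, 0.0, -0.0]
ft_force: [-0.3, 0.5, 0.4]
grip_width: 0.45
```

>>> {"name": "servo_tool", "arguments": {"moves": [{"travel":[0,0,0],"dr":[0,0,0]},{"travel":[0,0,0],"dr":[0,0,0]},{"travel":[0,0,0],"dr":[0,0,0]},{"travel":[0,0,0],"dr":[0,0,0]},{"travel":[0,0,0],"dr":[0,0,0]}], "claw": 1}}

```text
clock: 4.0
position: [0.5511, 0.3248, 0.0048]
ee_rot: [0.695, 0.719, 0.0, -0.0]
ft_force: [-1.8, -1.2, 5.6]
grip_width: 0.128
```

Gripped. Lifting, then making the half turn about tool z.

>>> {"name": "servo_tool", "arguments": {"moves": [{"travel":[0,0,-30],"dr":[0,0,0]},{"travel":[0,0,-60],"dr":[0,0,0]},{"travel":[0,0,-60],"dr":[0,0,0]},{"travel":[0,0,-20],"dr":[0,0,10.4]},{"travel":[0,0,-20],"dr":[0,0,10.4]},{"travel":[0,0,-20],"dr":[0,0,10.4]},{"travel":[0,0,-20],"dr":[0,0,10.4]},{"travel":[0,0,-20],"dr":[0,0,10.4]},{"travel":[0,0,0],"dr":[0,0,10.4]},{"travel":[0,0,0],"dr":[0,0,10.4]},{"travel":[0,0,0],"dr":[0,0,10.4]},{"travel":[0,0,0],"dr":[0,0,10.4]}]}}

```text
clock: 5.5
position: [0.5507, 0.3246, 0.2536]
ee_rot: [1.0, -0.018, -0.0, 0.0]
ft_force: [0.2, 0.6, -1.8]
grip_width: 0.135
```

>>> {"name": "servo_tool", "arguments": {"moves": [{"travel":[0,0,0],"dr":[0,0,10.4]},{"travel":[0,0,0],"dr":[0,0,10.4]},{"travel":[0,0,0],"dr":[0,0,10.4]},{"travel":[0,0,0],"dr":[0,0,10.4]},{"travel":[0,0,0],"dr":[0,0,10.4]},{"travel":[0,0,0],"dr":[0,0,10.4]},{"travel":[0,0,0],"dr":[0,0,10.4]},{"travel":[0,0,0],"dr":[0,0,9]},{"travel":[0,0,0],"dr":[0,0,0]},{"travel":[0,0,0],"dr":[0,0,0]}]}}

```text
clock: 6.75
position: [0.5509, 0.3246, 0.254]
ee_rot: [0.747, -0.665, -0.0, 0.0]
ft_force: [-0.3, 0.4, -1.9]
grip_width: 0.13
```

```bash
cat >> h.py <<'E'
# rack fit result: x,y,yaw,dz
from scipy.optimize import least_squares
def rackpts(q,foot=.2004,ls=(0,.045)):
    x,y,a,dz=q;ca,sa=np.cos(a),np.sin(a);out=[]
    for yi in(.1125,-.0375):
        for l in ls:
            X=.07-l*np.cos(np.radians(50));Z=foot+l*np.sin(np.radians(50))+dz
            out.append([x+ca*X-sa*yi,y+sa*X+ca*yi,Z])
    return np.array(out)
def target(q,peg,l,eye,tilt=35,down=0.0):
    """TCP pos & rot so that the eye (tool coords) is l along peg axis, shifted down-slope"""
    t=np.radians(tilt);Rz=R.from_euler("z",q[2])
    z=np.array([np.cos(t),0,-np.sin(t)]);x=np.array([0,-1.,0]);y=np.cross(z,x)
    rot=Rz*R.from_matrix(np.c_[x,y,z])
    P=rackpts(q,ls=(l,))[peg]+rot.apply([0,down,0])
    return P-rot.apply(eye),rot
def delta(pos,rot):
    p,r=tool();return r.inv().apply(pos-p)*1e3,np.degrees((r.inv()*rot).as_rotvec())
E
python3 - <<'E'
from h import *
import pickle
np.set_printoptions(precision=4,suppress=True)
t=manip.calibration("top");sc=manip.calibration("scene")
pt=np.array([[165,222],[182,273],[491,183],[523,230]])/3.8+[325,185]
ps=np.array([[477,47],[207,117]])/4+[145,185]
f=lambda q:np.r_[(proj(t,rackpts(q))-pt).ravel(),(proj(sc,rackpts(q)[[1,3]])-ps).ravel(),q[3]/.003]
q=least_squares(f,[.488,-.2,.1,0]).x;print(q,np.degrees(q[2]),f(q));pickle.dump(q,open("rack.pkl","wb"))
o=manip.get_obs();print(o["clock"],o["position"],o["joint_pos"],o["grip_width"])
eye=[0,-.0855,-.003]
P,r=target(q,0,.085,eye);print("pre",P,delta(P,r))
E
```

```text
[ 0.4894 -0.2011  0.1042 -0.0037] 5.967931711174931 [ 0.3238 -0.1561 -0.0873 -0.1264 -0.1727 -0.5071 -0.2138  0.0271 -0.2239
 -0.4336 -0.1736 -0.775  -1.2315]
6.75 [0.5509 0.3246 0.254 ] [-1.1222  0.4114  0.7101  1.4178 -0.2671  1.4105 -1.8649] 0.13000441882093003
pre [ 0.4467 -0.0925  0.1901] (array([402.1151, 152.1478,  64.0751]), array([55.0167,  0.3392,  0.6811]))
```

>>> {"name": "servo_tool", "arguments": {"moves": [{"travel":[45,17,-10],"dr":[0,0,0]},{"travel":[51,19,-10],"dr":[0,0,0]},{"travel":[51,19,-10],"dr":[0,0,0]},{"travel":[51,19,0],"dr":[0,0,0]},{"travel":[51,19,0],"dr":[0,0,0]},{"travel":[51,19,0],"dr":[0,0,0]},{"travel":[51,20,0],"dr":[0,0,0]},{"travel":[51,20,0],"dr":[0,0,0]},{"travel":[0,0,0],"dr":[0,0,0]},{"travel":[0,0,0],"dr":[9,0,0]},{"travel":[0,0,0],"dr":[9,0,0]},{"travel":[0,0,0],"dr":[9,0,0]}]}}

```text
clock: 8.25
position: [0.4441, -0.0887, 0.2842]
ee_rot: [0.734, -0.65, 0.128, -0.149]
ft_force: [-0.2, 0.6, -0.7]
grip_width: 0.124
```

>>> {"name": "servo_tool", "arguments": {"moves": [{"travel":[0,0,0],"dr":[9,0,0]},{"travel":[0,0,0],"dr":[9,0,0]},{"travel":[0,0,0],"dr":[10,0,0]},{"travel":[0,0,0],"dr":[0,0,0]},{"travel":[0,0,0],"dr":[0,0,0]},{"travel":[0,0,0],"dr":[0,0,0]}]}}

```text
clock: 9.0
position: [0.4364, -0.0759, 0.2921]
ee_rot: [0.728, -0.628, 0.163, -0.222]
ft_force: [-0.7, -0.5, -2.6]
grip_width: 0.133
```

```bash
cat > st.py <<'E'
from h import *
import pickle,sys
np.set_printoptions(precision=4,suppress=True)
q=pickle.load(open("rack.pkl","rb"))
o=manip.get_obs();print(o["clock"],o["position"],o["joint_pos"],o["grip_width"])
peg,l,down,L,h=[float(a) for a in sys.argv[1:6]]
P,r=target(q,int(peg),l/1e3,[0,-L/1e3,-h/1e3],down=down/1e3);print(P,delta(P,r))
E
python3 st.py 0 85 0 85.5 3
```

```text
9.0 [ 0.4364 -0.0759  0.2921] [ 0.0423 -0.4988  0.1525  2.2027 -0.1824  0.9255 -1.1561] 0.13260951431939144
[ 0.4467 -0.0925  0.1901] (array([22.1805, 47.1025, 89.8983]), array([23.1417,  3.8983,  0.6448]))
```

The arm stopped at the j2 limit (-0.5) at a pitch of about 32 deg. I'll fit a quick kinematic model from the states seen so far, to plan a reachable tilt and path.

```bash
cat > fk.py <<'E'
from h import *
import itertools
S=[([-1.371614,.33284,-.064719,1.460945,.021594,1.349889,-.088478],[.13739,.609329,.230533],[.780996,.624536,-.000525,.000453]),
([-.705618,.315726,.234904,1.494372,-.074837,1.340436,1.110168],[.5575,.2667,.2312],[.706,.709,0,0]),
([-1.1222,.4114,.7101,1.4178,-.2671,1.4105,-1.8649],[.5509,.3246,.2540],[.747,-.665,0,0]),
([.0423,-.4988,.1525,2.2027,-.1824,.9255,-1.1561],[.4364,-.0759,.2921],[.728,-.628,.163,-.222])]
AX="zyzyzyz"
def fk(j,p,sg):
    pos=np.zeros(3);rot=R.identity()
    off=[(0,0,p[0]),(0,0,0),(p[4],0,p[1]),(0,0,0),(p[5],0,p[2]),(0,0,0),(p[6],0,0)]
    # elbow offset before j4 (p4), after j4 (p5), wrist offset (p6)
    for i in range(7):
        rot=rot*R.from_euler(AX[i],sg[i]*j[i])
        o={0:(0,0,p[0]),2:(p[4],0,p[1]),3:(p[5],0,0),4:(0,0,p[2]),5:(p[6],0,0),6:(0,0,p[3])}.get(i,(0,0,0))
        pos=pos+rot.apply(o)
    return pos,rot
def res(p,sg):
    e=[]
    for j,P,Q in S:
        a,b=fk(j,p,sg);e+=list((a-P)*10)
    return np.array(e)
if __name__=="__main__":
    np.set_printoptions(precision=4,suppress=True)
    best=[]
    for sg in itertools.product([1,-1],repeat=6):
        sg=(-1,)+sg
        # orientation check: relative tool-frame offset must be constant
        T=[fk(j,np.zeros(7),sg)[1].inv()*R.from_quat(Q) for j,P,Q in S]
        best.append((sum((T[0].inv()*t).magnitude() for t in T),sg,T[0].as_euler("zyx",True)))
    best.sort(key=lambda b:b[0])
    for b in best[:6]:
        r=least_squares(res,[.3,.3,.3,.2,0,0,0],args=(b[1],));print(b,r.x,r.cost,np.abs(r.fun).max()/10)
E
python3 fk.py
```

```text
(0.0021058662218861324, (-1, 1, -1, 1, -1, 1, -1), array([179.9999,   0.0001,  -0.0001])) [ 0.2425  0.3366  0.443   0.1827 -0.0893  0.0768 -0.1875] 0.1771979738960544 0.04826932003640766
(1.0885203991769623, (-1, 1, -1, 1, 1, 1, -1), array([179.4624,  -0.2246,   2.4038])) [ 0.2963  0.1286  0.7397 -0.2672  0.2708  0.2083  0.3529] 0.17230206544187265 0.049414999631823886
(1.1226259261069529, (-1, -1, -1, -1, -1, -1, -1), array([179.9999,   0.1588,   0.006 ])) [-0.1374 -0.6245 -0.1157 -0.776  -0.9536  0.4735 -1.3194] 0.19059106973370898 0.048484045947354254
(1.4165494656214705, (-1, -1, -1, -1, -1, 1, 1), array([ -0.5388, -25.3668, 177.5984])) [ 0.1752 -0.3304 -1.7089  0.3319 -0.4931  0.1084 -0.5774] 0.23256694883701512 0.04908215876788416
(1.6919354460518896, (-1, -1, -1, -1, 1, -1, -1), array([179.4623,   0.3833,  -2.3964])) [ 0.3164 -0.2032 -0.6823  0.0909 -0.0955  0.0945 -0.0042] 0.2650740894421534 0.04800285968802241
(1.7755490038608286, (-1, -1, -1, -1, 1, 1, 1), array([   0.0572,  -25.5903, -179.7402])) [ 0.924  -0.4125 -3.1403  0.7657 -1.0827 -0.6984 -1.5162] 0.24420091185045786 0.04515792424032915
```

Orientation fits exactly but the link offsets need more data. Lowering reduces the j2 demand, so I'll go down and then continue pitching.

>>> {"name": "servo_tool", "arguments": {"moves": [{"travel":[3,16,22],"dr":[0,0,0]},{"travel":[3,16,22],"dr":[0,0,0]},{"travel":[3,16,22],"dr":[0,0,0]},{"travel":[0,0,0],"dr":[0,0,0]},{"travel":[0,0,0],"dr":[6,1,0]},{"travel":[0,0,0],"dr":[6,1,0]},{"travel":[0,0,0],"dr":[6,1,0]},{"travel":[0,0,0],"dr":[5,1,0]},{"travel":[0,0,0],"dr":[0,0,0]},{"travel":[0,0,0],"dr":[0,0,0]}]}}

```text
clock: 10.25
position: [0.4332, -0.0876, 0.2259]
ee_rot: [0.706, -0.614, 0.222, -0.275]
ft_force: [0.7, 0.3, -1.7]
grip_width: 0.126
```

```bash
python3 st.py 0 70 0 85.5 3; python3 -c "
from h import *
print(list(manip.get_obs()['ee_rot']))"
```

```text
10.25 [ 0.4332 -0.0876  0.2259] [ 0.7383 -0.4994 -0.2862  2.4145 -0.831   0.7493 -0.4931] 0.1258580488824449
[ 0.4562 -0.0915  0.1786] (array([ 8.3873, 14.4987, 49.9911]), array([13.6488,  2.7621,  0.6344]))
[np.float64(0.7056118834587567), np.float64(-0.6141565262125039), np.float64(0.22228960219545735), np.float64(-0.2747925835756146)]
```

Near-limit on j4 as well, but the current tilt (about 48.6 deg) is almost coaxial with the peg (50 deg), which suits insertion. I'll approach with that tilt and check with the wrist camera.

```bash
sed -i 's/down=down\/1e3)/down=down\/1e3,tilt=float(sys.argv[6]))/' st.py; python3 st.py 0 70 0 85.5 3 48
```

```text
10.25 [ 0.4332 -0.0876  0.2259] [ 0.7383 -0.4994 -0.2862  2.4145 -0.831   0.7493 -0.4931] 0.1258580488824449
[ 0.4414 -0.093   0.1909] (array([ 7.4482, 17.5748, 30.8903]), array([0.6515, 2.6662, 0.9408]))
```

>>> {"name": "servo_tool", "arguments": {"moves": [{"travel":[2,6,10],"dr":[0,1,0]},{"travel":[3,6,10],"dr":[0,1,0]},{"travel":[3,6,11],"dr":[0,1,0]},{"travel":[0,0,0],"dr":[0,0,0]},{"travel":[0,0,0],"dr":[0,0,0]}]}}

```text
clock: 10.88
position: [0.4488, -0.0979, 0.1978]
ee_rot: [0.702, -0.62, 0.235, -0.259]
ft_force: [-0.6, 0.5, -2.0]
grip_width: 0.132
```

```bash
python3 st.py 0 70 0 85.5 3 48;python3 - <<'E'
from h import *
import pickle
q=pickle.load(open("rack.pkl","rb"))
c=manip.calibration("wrist");im=manip.camera("wrist");pickle.dump(c,open("w3.pkl","wb"))
cv2.imwrite("pics/w3.png",im)
p,r=tool();print(list(r.as_quat()))
print("peg1 foot/tip",proj(c,rackpts(q)),"eye",proj(c,p+r.apply([0,-.0855,-.003])))
E
```

```text
10.875 [ 0.4488 -0.0979  0.1978] [ 1.2139 -0.4991 -0.6953  2.4152 -1.1077  0.7793 -0.2608] 0.13163576365931387
[ 0.4414 -0.093   0.1909] (array([-5.7967,  9.6252,  0.7643]), array([1.0626, 0.1752, 1.0171]))
[np.float64(0.701839281869177), np.float64(-0.6205150626778068), np.float64(0.23544285323794759), np.float64(-0.25874570967359006)]
peg1 foot/tip [[311.43683531 120.25645403]
 [309.12649882 122.98009215]
 [603.70148722 126.16474467]
 [680.53298086 130.51514051]] eye [[320.06430601  94.87592999]]
```

View pics/w3.png

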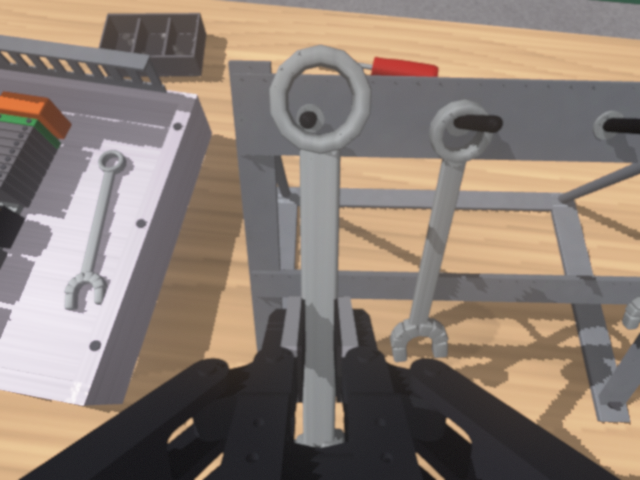

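The ring sits coaxial with the camera at about (320,100), peg1's tip is at (308,119), and the 19 hangs on peg 2 to the right. I'll correct by about x -5, y +8 mm, then slide on along tool z.

>>> {"name": "servo_tool", "arguments": {"moves": [{"travel":[-3,4,0],"dr":[0,0,0.5]},{"travel":[-2,4,0],"dr":[0,0,0.5]},{"travel":[0,0,8],"dr":[0,0,0]},{"travel":[0,0,8],"dr":[0,0,0]},{"travel":[0,0,0],"dr":[0,0,0]},{"travel":[0,0,0],"dr":[0,0,0]}]}}

```text
clock: 11.68
position: [0.4579, -0.0966, 0.183]
ee_rot: [0.697, -0.628, 0.23, -0.259]
ft_force: [0.1, 0.7, -2.2]
grip_width: 0.133
```

```bash
python3 st.py 0 50 0 84 3 49;python3 - <<'E'
from h import *
im=manip.camera("wrist")
cv2.imwrite("pics/w4.png",cv2.resize(im[30:230,200:460],None,fx=2,fy=2))
E
```

```text
11.675 [ 0.4579 -0.0966  0.183 ] [ 1.2261 -0.4509 -0.7438  2.4147 -1.1262  0.7246 -0.2637] 0.13281579668054433
[ 0.4543 -0.0917  0.1776] (array([-5.2404,  5.8378,  2.0541]), array([ 0.4126,  0.2818, -0.1163]))
```

View pics/w4.png

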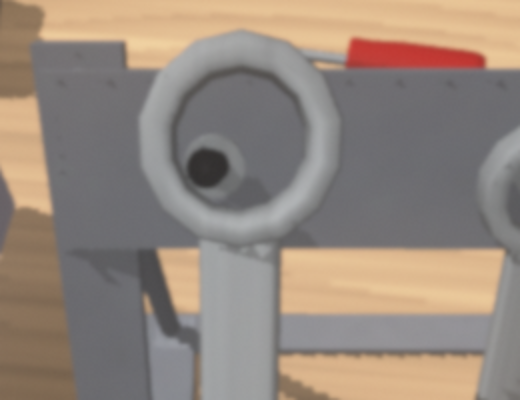

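The ring centre is at (241,138) in the crop and the peg at (208,168), a shift of about (-6,+6) mm. That agrees with the model's (-5,+6).

>>> {"name": "servo_tool", "arguments": {"moves": [{"travel":[-3,4,0],"dr":[0,0,0]},{"travel":[-3,4,0],"dr":[0,0,0]},{"travel":[0,0,0],"dr":[0,0,0]},{"travel":[0,0,0],"dr":[0,0,0]}]}}

```text
clock: 12.22
position: [0.4561, -0.0936, 0.181]
ee_rot: [0.698, -0.628, 0.228, -0.258]
ft_force: [0.4, -0.0, -1.3]
grip_width: 0.127
```

```bash
python3 st.py 0 50 0 84 3 49
```

```text
12.225 [ 0.4561 -0.0936  0.181 ] [ 1.3544 -0.4991 -0.8396  2.4156 -1.1949  0.7869 -0.2148] 0.12653947334377147
[ 0.4543 -0.0917  0.1776] (array([-2.0739,  3.4232,  1.4831]), array([ 0.6538,  0.3935, -0.0481]))
```

>>> {"name": "servo_tool", "arguments": {"moves": [{"travel":[-1,1,7],"dr":[0,0,0]},{"travel":[-1,1,7],"dr":[0,0,0]},{"travel":[-1,1,7],"dr":[0,0,0]},{"travel":[0,1,7],"dr":[0,0,0]},{"travel":[0,0,0],"dr":[0,0,0]},{"travel":[0,0,0],"dr":[0,0,0]}]}}

```text
clock: 12.98
position: [0.4713, -0.089, 0.1573]
ee_rot: [0.698, -0.628, 0.228, -0.259]
ft_force: [0.9, 0.5, -2.1]
grip_width: 0.129
```

```bash
python3 st.py 0 10 4 84 3 49
```

```text
12.975 [ 0.4713 -0.089   0.1573] [ 1.4285 -0.4416 -0.9674  2.4166 -1.2665  0.7114 -0.158 ] 0.1290012428170795
[ 0.4768 -0.0893  0.1444] (array([ 0.9813,  4.2225, 13.3654]), array([ 0.7095,  0.4605, -0.0901]))
```

>>> {"name": "servo_tool", "arguments": {"moves": [{"travel":[0,1,5],"dr":[0,0,0]},{"travel":[0,1,5],"dr":[0,0,0]},{"travel":[0,1,4],"dr":[0,0,0]},{"travel":[0,0,0],"dr":[0,0,0]},{"travel":[0,0,0],"dr":[0,0,0]}]}}

```text
clock: 13.6
position: [0.4785, -0.0887, 0.1448]
ee_rot: [0.698, -0.628, 0.227, -0.258]
ft_force: [-2.4, 0.0, -0.9]
grip_width: 0.129
```

```bash
python3 st.py 0 8 5 84 3 49;python3 - <<'E'
from h import *
im=manip.camera("wrist")
cv2.imwrite("pics/w5.png",cv2.resize(im[30:330,200:500],None,fx=2,fy=2))
E
```

```text
13.6 [ 0.4785 -0.0887  0.1448] [ 1.4111 -0.3759 -0.9904  2.4167 -1.2669  0.6356 -0.1453] 0.1285978421588307
[ 0.4774 -0.0893  0.1422] (array([0.4798, 2.5962, 1.2672]), array([ 0.7441,  0.4471, -0.115 ]))
```

View pics/w5.png

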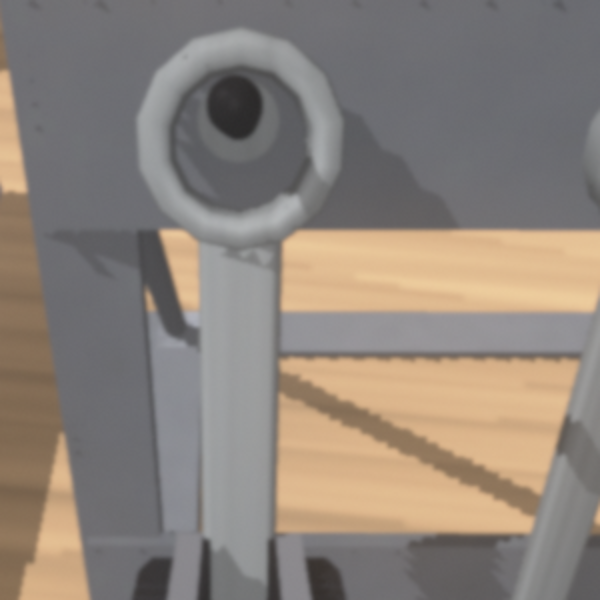

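Ring 22 is on peg 1 near the rail, with the peg at the top of the hole. Releasing with a modest opening.

>>> {"name": "servo_tool", "arguments": {"moves": [{"travel":[0,0,0],"dr":[0,0,0]},{"travel":[0,0,0],"dr":[0,0,0]},{"travel":[0,0,0],"dr":[0,0,0]},{"travel":[0,0,0],"dr":[0,0,0]},{"travel":[0,0,-10],"dr":[0,0,0]},{"travel":[0,0,-15],"dr":[0,0,0]},{"travel":[0,0,-20],"dr":[0,0,0]},{"travel":[0,0,-20],"dr":[0,0,0]},{"travel":[0,0,0],"dr":[0,0,0]},{"travel":[0,0,0],"dr":[0,0,0]}], "claw": 0.65}}

```text
clock: 14.9
position: [0.4419, -0.0953, 0.1969]
ee_rot: [0.699, -0.628, 0.225, -0.257]
ft_force: [0.1, -0.4, 0.5]
grip_width: 0.351
```

```bash
python3 st.py 0 8 5 84 3 49;python3 - <<'E'
from h import *
im=manip.camera("wrist")
cv2.imwrite("pics/w6.png",im)
E
```

```text
14.9 [ 0.4419 -0.0953  0.1969] [ 1.1685 -0.4989 -0.6561  2.4167 -1.0606  0.786  -0.3169] 0.3510130999995047
[ 0.4774 -0.0893  0.1422] (array([-1.5107,  7.6181, 65.0298]), array([ 1.0305,  0.6376, -0.0421]))
```

View pics/w6.png

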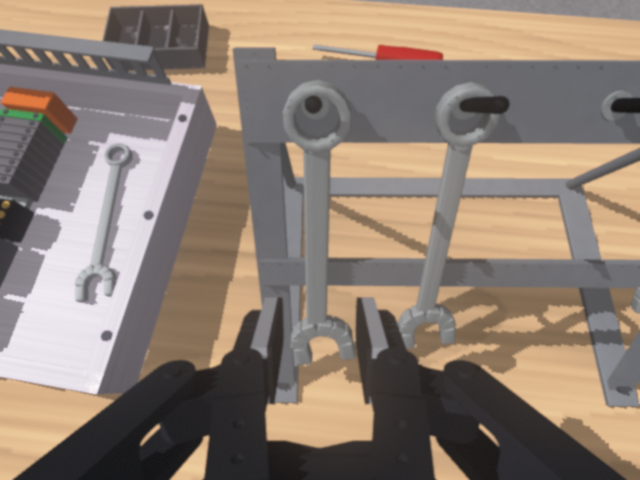

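The 22 hangs home on peg 1, with the ring at the rail, jaw down and shank on the lower rail. The 19 is undisturbed. Retreating for the 17.

>>> {"name": "servo_tool", "arguments": {"moves": [{"travel":[0,0,-25],"dr":[0,0,0]},{"travel":[0,-5,-25],"dr":[-5,0,0]},{"travel":[0,0,0],"dr":[-9,0,0]},{"travel":[0,0,0],"dr":[-9,0,0]},{"travel":[0,0,0],"dr":[-9,0,0]},{"travel":[0,0,0],"dr":[-9,0,0]},{"travel":[0,0,0],"dr":[0,0,0]},{"travel":[0,0,0],"dr":[0,0,0]}]}}

```text
clock: 15.95
position: [0.4212, -0.0984, 0.2312]
ee_rot: [0.745, -0.667, -0.009, 0.004]
ft_force: [-0.1, -0.1, -0.1]
grip_width: 0.354
```

```bash
cat > g17.py <<'E'
from h import *
import sys
np.set_printoptions(precision=4,suppress=True)
o=manip.get_obs();print(o["clock"],o["position"],o["joint_pos"],list(o["ee_rot"]))
a=np.radians(-173.06);y=np.array([np.cos(a),np.sin(a),0]);z=np.array([0,0,-1.])
rot=R.from_matrix(np.c_[np.cross(y,z),y,z])
print(delta(np.array([.547,.1326,float(sys.argv[1])]),rot))
E
python3 g17.py .25
```

```text
15.95 [ 0.4212 -0.0984  0.2312] [ 0.9396 -0.0558 -0.7716  1.8853 -0.043   1.3164 -1.2796] [np.float64(0.7451729034929875), np.float64(-0.6667952909022239), np.float64(-0.009183871886988767), np.float64(0.004128005282570909)]
(array([-215.7823, -150.2711,  -19.7817]), array([ 1.0519,  0.4742, -0.5856]))
```

>>> {"name": "servo_tool", "arguments": {"moves": [{"travel":[-42,-30,-4],"dr":[1,0.5,-0.6]},{"travel":[-43,-30,-4],"dr":[0,0,0]},{"travel":[-43,-30,-4],"dr":[0,0,0]},{"travel":[-43,-30,-4],"dr":[0,0,0]},{"travel":[-43,-30,-4],"dr":[0,0,0]},{"travel":[0,0,0],"dr":[0,0,0]},{"travel":[0,0,0],"dr":[0,0,0]}], "claw": 0.55}}

```text
clock: 16.82
position: [0.5444, 0.1312, 0.2511]
ee_rot: [0.749, -0.663, 0.001, 0.002]
ft_force: [1.0, -0.1, 0.4]
grip_width: 0.448
```

```bash
python3 g17.py .004
```

```text
16.825 [0.5444 0.1312 0.2511] [ 0.4933  0.3225 -0.9894  1.5665  0.2748  1.4026 -1.9681] [np.float64(0.7489140307683462), np.float64(-0.6626646216882102), np.float64(0.0008480132935162415), np.float64(0.0016292803884222628)]
(array([ -1.8693,  -3.0917, 247.0442]), array([ 0.0753, -0.1965,  0.053 ]))
```

>>> {"name": "servo_tool", "arguments": {"moves": [{"travel":[-1,-1,50],"dr":[0,0,0]},{"travel":[-1,-1,55],"dr":[0,0,0]},{"travel":[0,-1,55],"dr":[0,0,0]},{"travel":[0,0,45],"dr":[0,0,0]},{"travel":[0,0,25],"dr":[0,0,0]},{"travel":[0,0,10],"dr":[0,0,0]},{"travel":[0,0,0],"dr":[0,0,0]},{"travel":[0,0,0],"dr":[0,0,0]}]}}

```text
clock: 17.82
position: [0.5482, 0.1335, 0.0123]
ee_rot: [0.749, -0.663, 0.001, 0.001]
ft_force: [0.3, -0.5, -0.1]
grip_width: 0.45
```

```bash
python3 g17.py .004
```

```text
17.825 [0.5482 0.1335 0.0123] [ 0.3629  0.5848 -0.8471  1.7997  0.5187  0.9954 -2.1446] [np.float64(0.7486279480833496), np.float64(-0.6629891692806008), np.float64(0.000994838012659463), np.float64(0.0007530354980224228)]
(array([0.6769, 1.3446, 8.2807]), array([-0.011 , -0.1426,  0.0034]))
```

>>> {"name": "servo_tool", "arguments": {"moves": [{"travel":[0,1,7.5],"dr":[0,0,0]},{"travel":[0,0,0],"dr":[0,0,0]},{"travel":[0,0,0],"dr":[0,0,0]}]}}

```text
clock: 18.2
position: [0.5464, 0.1337, 0.0034]
ee_rot: [0.749, -0.663, 0.0, 0.001]
ft_force: [0.4, 0.3, -0.1]
grip_width: 0.45
```

>>> {"name": "servo_tool", "arguments": {"moves": [{"travel":[0,0,0],"dr":[0,0,0]},{"travel":[0,0,0],"dr":[0,0,0]},{"travel":[0,0,0],"dr":[0,0,0]},{"travel":[0,0,0],"dr":[0,0,0]},{"travel":[0,0,0],"dr":[0,0,0]}], "claw": 1}}

```text
clock: 18.82
position: [0.5465, 0.1338, 0.0037]
ee_rot: [0.749, -0.663, 0.0, 0.001]
ft_force: [-2.2, -0.5, 5.7]
grip_width: 0.086
```

>>> {"name": "servo_tool", "arguments": {"moves": [{"travel":[0,0,-30],"dr":[0,0,0]},{"travel":[0,0,-60],"dr":[0,0,0]},{"travel":[0,0,-60],"dr":[0,0,0]},{"travel":[0,0,-60],"dr":[0,0,0]},{"travel":[0,0,-50],"dr":[0,0,0]},{"travel":[0,0,-25],"dr":[0,0,0]},{"travel":[0,0,0],"dr":[0,0,0]},{"travel":[0,0,0],"dr":[0,0,0]}]}}

```text
clock: 19.82
position: [0.5464, 0.134, 0.2869]
ee_rot: [0.749, -0.663, -0.0, 0.002]
ft_force: [-0.3, 0.4, -1.9]
grip_width: 0.088
```

```bash
python3 st.py 2 70 0 70.5 2.5 49; python3 st.py 2 70 0 70.5 2.5 40;python3 st.py 2 6 5 70.5 2.5 40
```

```text
19.825 [0.5464 0.134  0.2869] [ 0.4909  0.3152 -1.002   1.4997  0.2666  1.4759 -1.964 ] 0.08800280637951076
19.825 [0.5464 0.134  0.2869] [ 0.4909  0.3152 -1.002   1.4997  0.2666  1.4759 -1.964 ] 0.08800280637951076
19.825 [0.5464 0.134  0.2869] [ 0.4909  0.3152 -1.002   1.4997  0.2666  1.4759 -1.964 ] 0.08800280637951076Traceback (most recent call last):
  File "st.py", line 7, in <module>
    P,r=target(q,int(peg),l/1e3,[0,-L/1e3,-h/1e3],down=down/1e3,tilt=float(sys.argv[6]));print(P,delta(P,r))
        ~~~~~~^^^^^^^^^^^^^^^^^^^^^^^^^^^^^^^^^^^^^^^^^^^^^^^^^^^^^^^^^^^^^^^^^^^^^^^^^^
  File "h.py", line 30, in target
    P=rackpts(q,ls=(l,))[peg]+rot.apply([0,down,0])
      ~~~~~~~~~~~~~~~~~~^^^^^
IndexError: index 2 is out of bounds for axis 0 with size 2
Traceback (most recent call last):
  File "st.py", line 7, in <module>
    P,r=target(q,int(peg),l/1e3,[0,-L/1e3,-h/1e3],down=down/1e3,tilt=float(sys.argv[6]));print(P,delta(P,r))
        ~~~~~~^^^^^^^^^^^^^^^^^^^^^^^^^^^^^^^^^^^^^^^^^^^^^^^^^^^^^^^^^^^^^^^^^^^^^^^^^^
  File "h.py", line 30, in target
    P=rackpts(q,ls=(l,))[peg]+rot.apply([0,down,0])
      ~~~~~~~~~~~~~~~~~~^^^^^
IndexError: index 2 is out of bounds for axis 0 with size 2
Traceback (most recent call last):
  File "st.py", line 7, in <module>
    P,r=target(q,int(peg),l/1e3,[0,-L/1e3,-h/1e3],down=down/1e3,tilt=float(sys.argv[6]));print(P,delta(P,r))
        ~~~~~~^^^^^^^^^^^^^^^^^^^^^^^^^^^^^^^^^^^^^^^^^^^^^^^^^^^^^^^^^^^^^^^^^^^^^^^^^^
  File "h.py", line 30, in target
    P=rackpts(q,ls=(l,))[peg]+rot.apply([0,down,0])
      ~~~~~~~~~~~~~~~~~~^^^^^
IndexError: index 2 is out of bounds for axis 0 with size 2
```

```bash
python3 st.py 1 75 0 70.5 2.5 49
```

```text
19.825 [0.5464 0.134  0.2869] [ 0.4909  0.3152 -1.002   1.4997  0.2666  1.4759 -1.964 ] 0.08800280637951076
[ 0.4637 -0.2415  0.206 ] (array([362.4929, 127.4761,  82.2706]), array([41.2059,  0.2237,  1.0204]))
```

>>> {"name": "servo_tool", "arguments": {"moves": [{"travel":[42,16,0],"dr":[0,0,0]},{"travel":[46,18,0],"dr":[0,0,0]},{"travel":[46,18,0],"dr":[0,0,0]},{"travel":[46,18,0],"dr":[0,0,0]},{"travel":[46,17,0],"dr":[0,0,0]},{"travel":[46,17,0],"dr":[0,0,0]},{"travel":[46,17,0],"dr":[0,0,1]},{"travel":[46,17,0],"dr":[0,0,0]},{"travel":[0,0,0],"dr":[9,0,0]},{"travel":[0,0,0],"dr":[9,0,0]},{"travel":[0,0,0],"dr":[9,0,0]},{"travel":[0,0,0],"dr":[0,0,0]}]}}

```text
clock: 21.32
position: [0.4502, -0.2444, 0.2867]
ee_rot: [0.721, -0.653, 0.155, -0.171]
ft_force: [-0.1, -1.0, -0.4]
grip_width: 0.091
```

```bash
python3 st.py 1 75 0 70.5 2.5 49
```

```text
21.325 [ 0.4502 -0.2444  0.2867] [ 1.3254 -0.1952 -0.6244  1.9528 -0.5092  1.0579 -0.5918] 0.09115130847762891
[ 0.4637 -0.2415  0.206 ] (array([-1.505 , 24.1087, 78.2485]), array([14.2655, -0.1599, -0.238 ]))
```

>>> {"name": "servo_tool", "arguments": {"moves": [{"travel":[0,0,0],"dr":[7,0,0]},{"travel":[0,0,0],"dr":[7,0,0]},{"travel":[0,14,20],"dr":[0,0,0]},{"travel":[-1,14,25],"dr":[0,0,0]},{"travel":[0,14,25],"dr":[0,0,0]},{"travel":[0,0,0],"dr":[0,0,0]},{"travel":[0,0,0],"dr":[0,0,0]}]}}

```text
clock: 22.2
position: [0.4678, -0.241, 0.2098]
ee_rot: [0.697, -0.626, 0.234, -0.259]
ft_force: [-0.2, 0.8, -1.0]
grip_width: 0.094
```

```bash
python3 st.py 1 60 0 70.5 2.5 49
```

```text
22.2 [ 0.4678 -0.241   0.2098] [ 1.2595 -0.155  -0.5148  2.2048 -0.914   0.7665 -0.1472] 0.09361482890011748
[ 0.4733 -0.2405  0.1945] (array([ 0.1221,  5.8526, 15.0768]), array([ 0.1314, -0.0038,  0.1422]))
```

>>> {"name": "servo_tool", "arguments": {"moves": [{"travel":[0,3,8],"dr":[0,0,0]},{"travel":[0,3,9],"dr":[0,0,0]},{"travel":[0,0,0],"dr":[0,0,0]},{"travel":[0,0,0],"dr":[0,0,0]}]}}

```text
clock: 22.7
position: [0.4738, -0.2406, 0.1923]
ee_rot: [0.697, -0.627, 0.235, -0.259]
ft_force: [1.3, -0.4, -0.7]
grip_width: 0.086
```

```bash
python3 st.py 1 55 0 70.5 2.5 49;python3 - <<'E'
from h import *
im=manip.camera("wrist")
cv2.imwrite("pics/w7.png",cv2.resize(im[30:280,180:460],None,fx=2,fy=2))
E
```

```text
22.7 [ 0.4738 -0.2406  0.1923] [ 1.2491 -0.119  -0.5268  2.2177 -0.9307  0.7155 -0.1228] 0.08575603885460449
[ 0.4765 -0.2402  0.1907] (array([-0.1372, -0.9885,  2.963 ]), array([ 0.1085, -0.0801,  0.0944]))
```

View pics/w7.png

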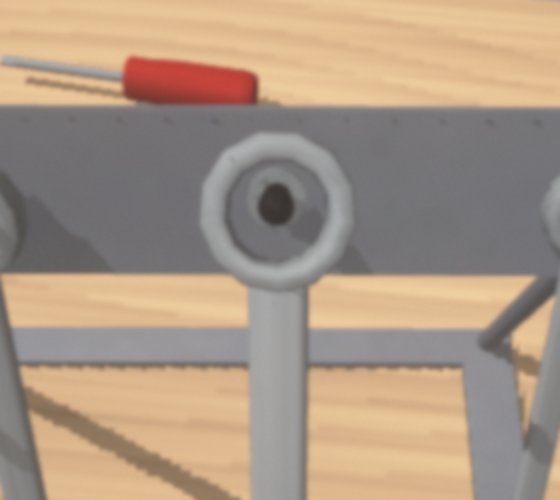

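Ring 17 is coaxial with peg 3 (ring and tip both at about (277,207) in the crop). Sliding on.

>>> {"name": "servo_tool", "arguments": {"moves": [{"travel":[0,0,10],"dr":[0,0,0]},{"travel":[0,0,10],"dr":[0,0,0]},{"travel":[0,1,10],"dr":[0,0,0]},{"travel":[0,1,10],"dr":[0,0,0]},{"travel":[0,1,6],"dr":[0,0,0]},{"travel":[0,0,3],"dr":[0,0,0]},{"travel":[0,0,0],"dr":[0,0,0]},{"travel":[0,0,0],"dr":[0,0,0]}]}}

```text
clock: 23.75
position: [0.5034, -0.2378, 0.1534]
ee_rot: [0.696, -0.627, 0.235, -0.259]
ft_force: [-0.6, 0.1, -2.1]
grip_width: 0.088
```

```bash
python3 st.py 1 8 3 70.5 2.5 49
```

```text
23.75 [ 0.5034 -0.2378  0.1534] [ 1.2101 -0.0005 -0.5708  2.2141 -0.9514  0.5738 -0.0954] 0.08815358889402862
[ 0.5043 -0.2373  0.1527] (array([-0.3945, -0.2384,  1.132 ]), array([ 0.1013, -0.1093,  0.1013]))
```

Ring 17 is about 9 mm along the peg and centred. Releasing and retreating, then backing well clear.

>>> {"name": "servo_tool", "arguments": {"moves": [{"travel":[0,0,0],"dr":[0,0,0]},{"travel":[0,0,0],"dr":[0,0,0]},{"travel":[0,0,0],"dr":[0,0,0]},{"travel":[0,0,0],"dr":[0,0,0]},{"travel":[0,0,-10],"dr":[0,0,0]},{"travel":[0,0,-15],"dr":[0,0,0]},{"travel":[0,0,-20],"dr":[0,0,0]},{"travel":[0,0,-25],"dr":[0,0,0]},{"travel":[0,0,-25],"dr":[0,0,0]},{"travel":[0,0,0],"dr":[0,0,0]},{"travel":[0,0,0],"dr":[0,0,0]}], "claw": 0.65}}

```text
clock: 25.12
position: [0.4416, -0.2438, 0.2248]
ee_rot: [0.697, -0.627, 0.235, -0.259]
ft_force: [-0.1, -0.3, 0.3]
grip_width: 0.348
```

Run:
```python
from h import *
o=manip.get_obs();print(o["clock"],o["position"],o["ft_force"])
cv2.imwrite("pics/w8.png",manip.camera("wrist"))
```

```text
25.125 [ 0.44163053 -0.24378279  0.22477907] [-0.10126276 -0.25618881  0.2675927 ]
```

View pics/w8.png

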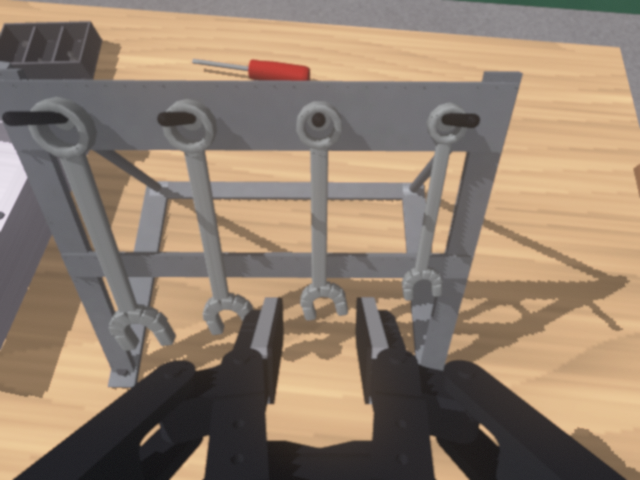

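All four spanners hang in order, with rings at (62,127), (187,125), (318,125) and (450,123). They sit at the rail with jaws down, and the gripper is clear. Backing off a little more, then handing in.

>>> {"name": "servo_tool", "arguments": {"moves": [{"travel":[0,0,-20],"dr":[0,0,0]},{"travel":[0,0,-20],"dr":[0,0,0]},{"travel":[0,0,0],"dr":[0,0,0]},{"travel":[0,0,0],"dr":[0,0,0]},{"travel":[0,0,0],"dr":[0,0,0]}]}}

```text
clock: 25.8
position: [0.4158, -0.2461, 0.2544]
ee_rot: [0.697, -0.627, 0.234, -0.259]
ft_force: [-0.6, -0.4, -0.3]
grip_width: 0.348
```

```bash
python3 -c "
from workcell import manip
print(manip.get_obs()['clock'],manip.hand_in())"
```

```text
the job is handed in; nothing more can be done
25.8 None
```

I took both spanners out of the chassis and hung them by their rings, the 22 mm on peg 1 and the 17 mm on peg 3. I handed the job in at 25.8 s of the 67 s allowed.

- **Last check:** the final wrist picture shows all four hanging in order of size, largest at the left. The rings are at the upper rail, the jaws are lowest, and the shanks rest on the lower rail. The 19 and 14 are still on their pegs. The screwdriver looks unmoved; the tray is cut off at the edge of that picture, but the arm never went near either. The gripper was clear of everything, with wrist force under 1 N.
- **What did not go to plan:**
  - The arm reached its j2, j4 and j5 range limits near peg 1 (j5 at -1.267 of -1.27), so I hung both rings at about a 49 deg tilt. Each spanner swung down onto the lower rail when released.
  - The first rack fit was about 2 px out against the scene camera. I corrected it from close wrist views.
  - My first move call was refused for a missing field.
  - I viewed 12 pictures, two over the budget of 10.

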